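Open a cycler port with a pin spanner and press its recessed button with a stylus

ROBOT

A 7-joint arm with a two-finger parallel gripper is mounted at the origin on the work surface. World frame = base frame: x ahead of the robot, y to its left, z up, the work surface at z = 0. Lengths are in m, angles in rad, forces in N, time in s.
With the tool pointing down it reaches from about 0.425 to 0.875 m from the base axis. Payload 4.7 kg.
Tool frame: the origin (TCP) lies midway between the tips of the shut fingers; the grasp point (between the pads) lies 19 mm behind it; x points along the fingers, z is the direction in which the jaws open and shut, and the axes are right-handed (so a half turn about x gives the same grasp; the last joint's range is limited). The gripper opens to 87 mm and grips with 3 to 60 N. Pads are 19 mm wide; open, the fingers measure 117 mm over their backs; the gripper's body (75 mm by 190 mm) begins 51 mm behind the grasp point.
Start: joints at [1.127, 0.321, -0.07, 1.45, 0.023, 1.371, -0.057], TCP at [0.287, -0.583, 0.195] pointing down, gripper open.
Joint ranges: [-2.86, 2.86], [-0.3, 2.09], [-1.38, 1.24], [0.06, 2.45], [-1.56, 4.7], [0.09, 2.05], [-2.69, 2.69]. Speed limits (rad/s): [2.57, 2.57, 3.14, 3.14, 3.14, 3.14, 3.14].

INTERFACE

Orientations are given as a rotation vector (axis times angle).
In Python, from bench import ctrl, vision, close_job gives the robot as it stands. The module is installed in compiled form; this text tells all that it offers.
- The arm moves only by the tool servo_tool, never from a script. Its argument "commands" is a list that holds one entry, the list of rows, each a list of 7 numbers: the turn, a rotation vector about the tool's x, y, z in degrees, then the shift along the tool's x, y, z in mm, then the finger opening in mm, from 0 to 87. In form: [[[wx, wy, wz, x, y, z, grip], ...]]. A call has 1 to 5 rows; each row is the pose to reach, as a shift and turn from the pose commanded when the call began, along the tool's axes at that moment; what a row does not reach only later rows make up. A row lasts 1/8 s, in which the tool goes at most 62.5 mm and 10.7 degrees, less where a joint would pass 70% of its speed; a pose out of reach is approached as far as the arm can. A call with a gripper value outside its range is refused whole. The fingers move at their own pace and stop on an object; "newtons" is the grip in N (left out, the last holds). Time passes only in rows, so rows that repeat a pose let the fingers close. It gives the time, the measured TCP pose, the force and the opening at its end, in the units of the state.
- ctrl.get_state(): the state, without advancing time (a new reading comes with each control period).
- vision.get_image(name): name is "side" or "top"; returns the picture (400x640x3 uint8, red, green, blue); there is no depth.
- vision.camera_info(name): a dict with "fov_y" (degrees; the focal length in pixels is half the picture's height over the tangent of half this angle, whatever the lens; pixels are square), "cx", "cy" (the principal point, pixels), "dist" ([k1, k2, p1, p2, k3] as OpenCV has them; the pictures are not rectified), "pose" (4x4, takes a point from camera to world coordinates). Camera axes: x right, y down, z forward; pixel columns grow to the right and rows downward; lengths in m; the calibration is good to about 2 mm. A picture is of the moment at which its call begins. camera_info takes no time and is no camera call.
- close_job(): hands the job in, once; it reports no verdict.
The state is a dict: "time": time; "joint_positions": joint angles; "qd": joint speeds; "joint_torque": joint torques, N m; "position": TCP position; "tool_rot": TCP orientation; "ft_force": force on the tool from outside, world axes, zero at the start; "torque": the same for the moment, N m; "grip_width": opening from 0.0 (shut) to 1.0 (fully open).
Only numpy, scipy, OpenCV 4.12 (cv2) and the standard library are available. Lean on these libraries where they do the work, as an engineer would, in place of code of your own. Each camera call takes 0.05 s, during which the arm holds its last target. There are 200 camera calls.

TASK

Reset the thermal cycler: take the two-pin spanner from its stand, set both its pins in the two round holes of the service-port ring and turn the ring anticlockwise to its stop, so that its square window lies over the recessed button, and put the spanner back in its stand. Then take the stylus, press the button gently all the way down through the window, keep it down for about half a second, let it up, and put the stylus back upright in its own stand. Touch the cycler with the tools only, not with the fingers, and do not disturb the bottle, the jar or the tip box.

Things in the scene. Friction and masses are not known exactly. Their poses are not given: they have to be found in the camera images.
- cycler: low black bench cycler, 240 (x) x 300 (y) x 80 mm high, fixed. Origin: centre of its underside; front faces the robot (-x) at yaw 0. On its deck, -y half: white frame 176 (x) x 126 (y) mm round a metal well block with a tube strip 23 mm high; black optics head 45 mm high at local x 92 to 118, y -135 to 5 mm; on the +y half the round service port at local (-60, 80) mm
- port (a point): point on the axis of the service port, at the ring's flat face: 105 mm above the bench. The ring is a plain metal disc 83 mm across (its band beyond 28 mm radius 0.4 mm proud), inside a fixed white rim of 100 mm outer diameter that stands 2 mm above the ring's face
- ring (a joint): angle of the port's ring about the vertical, rad; grows anticlockwise seen from above. 0 = fully open on its hard stop, window over the button, ring axes parallel to the cycler's; it starts between -1.4 and -0.75 (lower stop -1.5). Friction about 0.06 N m; stays where it is left
- hole0 (a point): centre of the floor of one of the ring's two round spanner holes. Holes: 9 mm diameter, blind, 7 mm deep, 16 mm either side of the port axis, on the ring's own x axis (this one at +x); they turn with the ring
- hole1 (a point): the same for the other spanner hole (ring's -x)
- window (a point): centre, at the ring's face, of the ring's square through window, about 12 x 12 mm, 17 mm from the port axis along the ring's own +y; turns with the ring
- button_top (a point): centre of the top of the released round button, 9 mm diameter, in a fixed 12 mm well below the ring, 17 mm from the port axis along the cycler's +y; 14 mm below the ring's face, 91 mm above the bench. The point is fixed and does not go down with the button
- button (a joint): how far the button is pressed down, m: 0 released, 0.005 fully down on its stop. Spring: about 1.8 N to start, 4.8 N fully down; it springs back by itself
- spanner: two-pin face spanner, upright, 0.16 kg: origin midway between the pin tips, z up the handle. Two 5 mm diameter pins, 6 mm long, 16 mm either side of the axis on its own x; round foot 44 mm across from z 6 to 14; 14 mm round shank to z 42; black square handle 18 x 18 mm, sides parallel to x and y, z 42 to 98 mm. Pins home in the holes: foot lies on the ring's face
- pin0 (a point): tip of the spanner pin on its +x
- pin1 (a point): tip of the spanner pin on its -x
- spanner_stand: fixed grey block 62 x 62 x 65 mm high, origin at the centre of its underside. In its top a slot 45 mm (x) x 11 mm (y), 15 mm deep, centred. The stowed spanner's foot rests on the top with both pins in the slot, so its origin is 59 mm above the stand's
- stylus: stylus, upright: origin at its tip (lowest point), z up along the handle. Steel shank 5 mm in diameter from z 0 to 45 mm, round flange 28 mm in diameter from z 45 to 50, black square handle 14 x 14 mm (sides parallel to its x and y) from z 50 to 122 mm. About 0.05 kg
- stylus_stand: fixed grey block 50 x 50 x 65 mm high, origin at the centre of its underside. Central round hole 12 mm in diameter, 55 mm deep. The stowed stylus's flange rests on the top with the shank in the hole, so its tip is 20 mm above the stand's origin. The two stands can stand in either place
- bottle: bystander: tall white bottle, 56 mm in diameter, 180 mm high, loose; origin at the centre of its underside. Not to be disturbed
- jar: bystander: small amber jar, 40 mm in diameter, 75 mm high, loose, standing between the two stands; origin at the centre of its underside. Not to be disturbed
- tip_box: bystander: grey box with a clear lid, 120 (x) x 80 (y) x 57 mm high, loose, beside the stands; origin at the centre of its underside. Not to be disturbed
There are look-alikes about, which are no part of the job. Leave any pink, purple or yellow look-alike of the stylus alone.

How it is judged:
On the way, in this order (a step that is already met when the one before it is completed fails the run):
1. both spanner pins are in the ring's two holes (tips within 5 mm of the hole floors) while the ring is still closed (((distance between pin0 and hole0 below 0.005 m and distance between pin1 and hole1 below 0.005 m) or (distance between pin0 and hole1 below 0.005 m and distance between pin1 and hole0 below 0.005 m)) and value of joint ring below -0.5 rad), for 0.1 s.
2. the ring is turned open to its stop (within 0.1 rad) with both pins still in the holes (((distance between pin0 and hole0 below 0.005 m and distance between pin1 and hole1 below 0.005 m) or (distance between pin0 and hole1 below 0.005 m and distance between pin1 and hole0 below 0.005 m)) and value of joint ring above -0.1 rad), for 0.1 s.
3. the spanner is back in its stand: upright, axis within 9 mm of the stand's (horizontal distance between spanner and spanner_stand below 0.009 m and z of spanner in the frame of spanner_stand between 0.055 and 0.063 m and angle between spanner's own z axis and vertical below 0.1 rad), for 0.1 s.
4. the button is held at least 3.5 mm down for 0.3 s by the stylus (value of joint button above 0.0035 m and contact force between stylus and cycler above 0.5 N and value of joint ring above -0.15 rad), for 0.3 s.
At the end, for the whole second after the job is handed in: Ring open (within 0.15 rad of its stop), button up (under 1.5 mm), spanner and stylus released, at rest and upright (within 0.1 rad) in their own stands (axes within 9 mm, height within 4 mm of fully home); bottle, jar and tip box upright (all of step 3 and value of joint ring above -0.15 rad and value of joint button below 0.0015 m and linear speed of each of spanner, stylus below 0.02 m/s and horizontal distance between stylus and stylus_stand below 0.009 m and z of stylus in the frame of stylus_stand between 0.016 and 0.024 m and angle between stylus's own z axis and vertical below 0.1 rad and angle between each of bottle, jar, tip_box's own z axis and vertical below 0.2 rad); the robot touches nothing.
It fails at once if the fingers press on the cycler (over 2 N) (contact force between the fingers and cycler above 2 N).
It fails at once if the stylus pushes on the cycler or its button with over 40 N (contact force between stylus and cycler above 40 N).
It fails at once if the bottle is moved by over 25 mm or tipped (distance of bottle from where it was at the start of the episode above 0.025 m or angle between bottle's own z axis and vertical above 0.3 rad).
It fails at once if the jar is moved by over 25 mm or tipped (distance of jar from where it was at the start of the episode above 0.025 m or angle between jar's own z axis and vertical above 0.3 rad).
It fails at once if the tip_box is moved by over 25 mm or tipped (distance of tip_box from where it was at the start of the episode above 0.025 m or angle between tip_box's own z axis and vertical above 0.3 rad).
It also fails if it takes over 72 s, if anything falls off the work surface, if the arm or the gripper's body presses on something with over 40 N, if the wrist force passes 120 N, or if a joint passes its speed limit or range.

## Working session

There is one attempt and no reset: what is moved stays moved. The work goes in short steps, Python scripts to look and compute and a tool call to move; the robot and the scene stay as the last step left them, time stands still between calls to the robot, and variables do not carry over. Pictures are saved under pics/ and viewed, about 8 in all and at most 12, crops included, and the job is handed in when it is done.

Besides the shell and the picture viewer there is one more tool, called by a JSON object that holds its "name" and its "arguments". servo_tool: Moves the arm, as the interface text tells. Its arguments: {"type":"object","properties":{"commands":{"type":"array"},"newtons":{"type":"number"}},"required":["commands"]}

```bash
mkdir -p pics; cat > h.py <<'E'
import numpy as np, cv2
from scipy.spatial.transform import Rotation as R
from bench import ctrl, vision
def K(n):
    c=vision.camera_info(n); f=200/np.tan(np.radians(c["fov_y"])/2)
    return np.array([[f,0,c["cx"]],[0,f,c["cy"]],[0,0,1]]),np.array(c["dist"],float),np.array(c["pose"])
def ray(n,u,v):
    k,d,P=K(n); p=cv2.undistortPoints(np.array([[[u,v]]],float),k,d)[0,0]
    return P[:3,3],P[:3,:3]@np.array([p[0],p[1],1])
def atz(n,u,v,z):
    o,r=ray(n,u,v); return o+r*(z-o[2])/r[2]
def proj(n,X):
    k,d,P=K(n); Rt=P[:3,:3].T
    return cv2.projectPoints(np.atleast_2d(np.array(X,float)),Rt,-Rt@P[:3,3],k,d)[0][:,0]
def shot(n,f,crop=None,s=1):
    im=vision.get_image(n)[:,:,::-1].copy()
    cv2.imwrite(f"pics/raw_{f}.png",im)
    if crop: a,b,c,d=crop; im=im[b:d,a:c]
    if s!=1: im=cv2.resize(im,None,fx=s,fy=s,interpolation=cv2.INTER_CUBIC)
    cv2.imwrite(f"pics/{f}.png",im)
E
python3 - <<'E'
from h import *
np.set_printoptions(precision=4,suppress=True)
for n in("top","side"):
    print(K(n)); shot(n,n+"0",None,1.25)
s=ctrl.get_state(); print(s); print(R.from_rotvec(s["tool_rot"]).as_matrix())
E
```

```text
(array([[454.8053,   0.    , 328.3823],
       [  0.    , 454.8053, 201.6811],
       [  0.    ,   0.    ,   1.    ]]), array([-0.1309,  0.    ,  0.    ,  0.    ,  0.    ]), array([[-0.0116, -0.9818,  0.1898,  0.3363],
       [-0.9991,  0.0191,  0.0377,  0.0838],
       [-0.0406, -0.1892, -0.9811,  0.9972],
       [ 0.    ,  0.    ,  0.    ,  1.    ]]))
(array([[420.4076,   0.    , 319.2142],
       [  0.    , 420.4076, 206.4203],
       [  0.    ,   0.    ,   1.    ]]), array([-0.0693,  0.    ,  0.    ,  0.    ,  0.    ]), array([[-0.7436, -0.482 ,  0.4633,  0.1229],
       [-0.6684,  0.5542, -0.4962,  0.5001],
       [-0.0176, -0.6786, -0.7343,  0.7002],
       [ 0.    ,  0.    ,  0.    ,  1.    ]]))
{'time': 0.1, 'joint_positions': array([ 1.1271,  0.3217, -0.0701,  1.4516,  0.0226,  1.3708, -0.0569]), 'qd': array([ 0.0024, -0.0034, -0.0012, -0.0025,  0.0004, -0.0005, -0.0009]), 'joint_torque': array([  0.0006, -49.257 ,  -0.405 , -31.34  ,  -0.0641,   0.0395,
         0.0001]), 'position': array([ 0.287 , -0.5826,  0.1938]), 'tool_rot': array([ 0.8666,  1.3932, -0.8652]), 'ft_force': array([0.6241, 0.7292, 0.5344]), 'torque': array([0.0361, 0.0133, 0.0247]), 'grip_width': 0.9969520212056836}
[[-0.0008  0.897   0.442 ]
 [ 0.0015  0.442  -0.897 ]
 [-1.     -0.0001 -0.0017]]
```

View pics/top0.png

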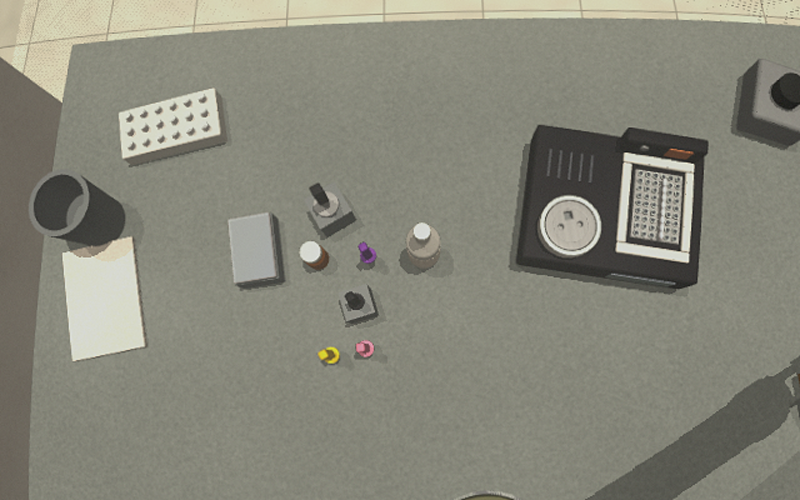

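View pics/side0.png

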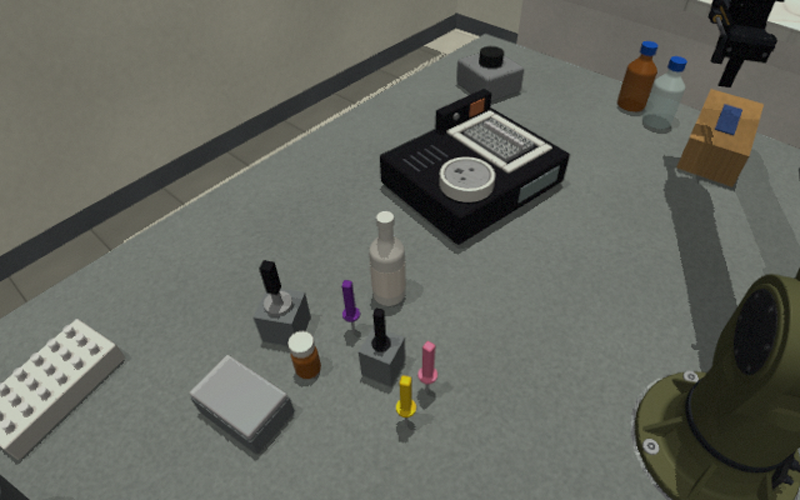

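Top view (800 px scale): the spanner is in its stand at (322,203) and the stylus in its stand at (354,300). Look-alikes are purple (367,254), pink (365,349) and yellow (329,355). The bottle is at (423,245), the jar at (313,255), the tip box at (255,250) and the port at (570,226). I choose the black-handled tools in the grey blocks. Next, close crops of both.

```bash
python3 - <<'E'
import cv2,numpy as np
t=cv2.imread("pics/raw_top0.png"); s=cv2.imread("pics/raw_side0.png")
def c(im,a,b,w,h,k): return cv2.resize(im[b:b+h,a:a+w],(w*k,h*k),interpolation=cv2.INTER_CUBIC)
A=np.hstack([c(t,240,140,66,50,6),c(t,260,220,66,50,6)])
B=np.hstack([c(s,196,200,66,50,6),c(s,276,240,66,70,6)[:300]])
cv2.imwrite("pics/stands.png",np.vstack([A,B]))
cv2.imwrite("pics/port.png",np.hstack([c(t,425,150,62,62,6),c(s,345,120,62,62,6)]))
E
```

```text
(no output)
```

View pics/stands.png

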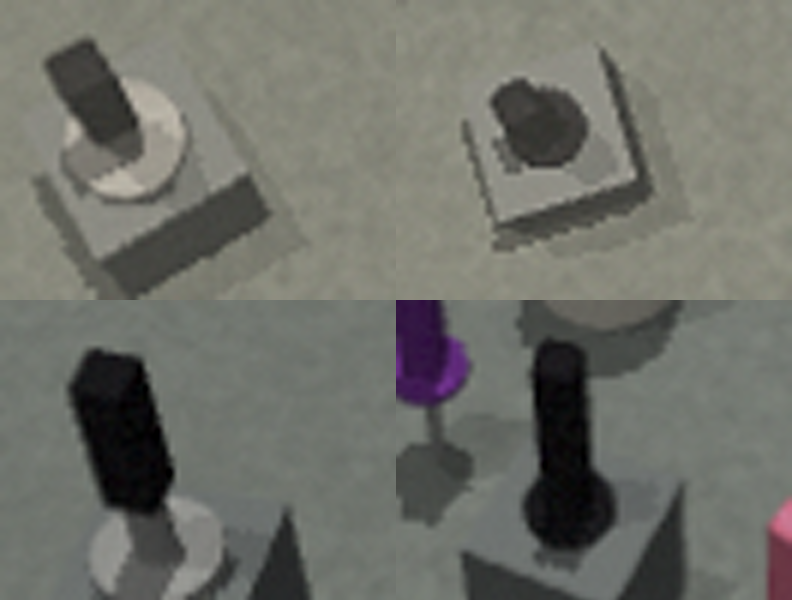

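View pics/port.png

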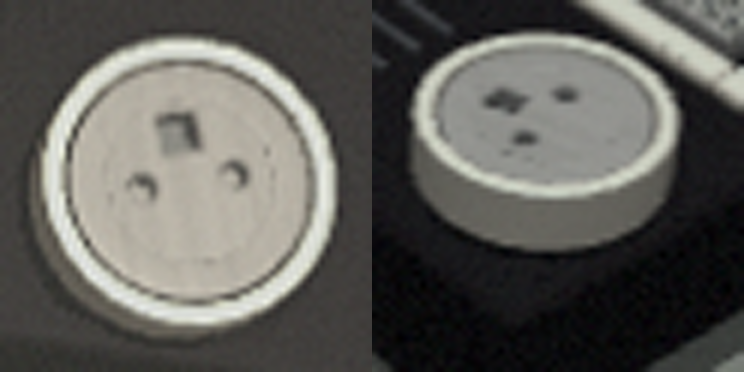

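The crops confirm the choice: a spanner with a light 44 mm foot in the larger block, and a black stylus in the smaller block. The holes are at raw top px of about (448,181) and (463,179), and the window at about (454,172). Now for positions.

```bash
cat > m.py <<'E'
from h import *
from scipy.optimize import least_squares
np.set_printoptions(precision=4,suppress=True)
u=lambda px,py,a,b:((px+.5)/6-.5+a,(py+.5)/6-.5+b)
def fit(w,z,T,S,x0):
    c=np.array([[-1,1],[1,1],[1,-1],[-1,-1]])*w/2
    def f(p):
        r=[]
        M=R.from_euler("z",p[2]).as_matrix()[:2,:2]
        X=np.c_[c@M.T+p[:2],np.full(4,z)]
        for n,O in(("top",T),("side",S)):
            P=proj(n,X)
            for i,q in O: r+=list(P[i]-q)
        return r
    s=least_squares(f,x0); print("fit",s.x,np.degrees(s.x[2]),np.array(s.fun).round(1))
    return s.x
if __name__=="__main__":
    # spanner stand top corners, ordered left(+y),up(+x),right,down
    q=[u(25,110,240,140),u(165,40,240,140),u(248,175,240,140),u(103,258,240,140)]
    print("sp corners",[atz("top",*p,.065)[:2] for p in q])
    x0=[*atz("top",*u(135,146,240,140),.065)[:2],0.5]
    # corner order in local: find via angle
    X=[atz("top",*p,.065)[:2] for p in q]; v=X[1]-X[0]; print("edge",np.linalg.norm(v),np.degrees(np.arctan2(*v[::-1])))
    fit(.062,.065,[(0,q[0]),(1,q[1]),(2,q[2]),(3,q[3])],[],[x0[0],x0[1],np.arctan2(v[1],v[0])])
    print("foot",atz("top",*u(125,139,240,140),.073)[:2], "handle top",atz("top",*u(75,62,240,140),.157)[:2],
      "side handle top",atz("side",*u(112,60,196,200),.157)[:2])
    q=[u(66,115,260,220),u(204,48,260,220),u(244,178,260,220),u(101,222,260,220)]
    X=[atz("top",*p,.065)[:2] for p in q]; v=X[1]-X[0]; print("edge",np.linalg.norm(v))
    c=np.mean(X,0)
    fit(.05,.065,list(enumerate(q)),[],[*c,np.arctan2(v[1],v[0])])
    print("flange",atz("top",*u(150,127,260,220),.07)[:2],"top",atz("top",*u(118,97,260,220),.142)[:2],"side",atz("side",*u(163,52,276,240),.142)[:2])
    for nm,n,pt,z in(("rim","top",(190,180),.107),("ring","top",(189,180),.105),("h0","top",(233,176),.105),("h1","top",(141,187),.105),("win","top",(178,133),.105)):
        print(nm,atz(n,*u(*pt,425,150),z)[:2])
    for nm,pt,z in(("rim",(546,115),.107),("holeA",(566,94),.105),("holeB",(525,137),.105),("win",(506,100),.105)):
        print("side",nm,atz("side",*u(pt[0]-372,pt[1],345,120),z)[:2])
    g=lambda a,b:(a/1.25,b/1.25)
    a=atz("top",*g(538,126),.08);b=atz("top",*g(517,267),.08) ; print("cyc left edge",a,b,np.linalg.norm(a-b),np.degrees(np.arctan2(*(a-b)[1::-1])))
    b=atz("top",*g(519,263),.08);c=atz("top",*g(695,282),.08);print(np.linalg.norm(b-c),np.degrees(np.arctan2(*(b-c)[1::-1])))
    print("bottle",atz("top",*g(422,228),.18),"jar",atz("top",*g(311,252),.075),"box",atz("top",*g(252,246),.057))
    print("purple",atz("top",*g(363,246),.12),"pink",atz("top",*g(361,348),.12),"bottle side",atz("side",*g(385,217),.18))
E
python3 m.py
```

```text
sp corners [array([0.6164, 0.3012]), array([0.6412, 0.2507]), array([0.5901, 0.22  ]), array([0.561 , 0.2716])]
edge 0.05628166743241018 -63.81045372376996
fit [ 0.6022  0.2609 -1.0685] -61.21999181173639 [-0.8  0.9  1.  -1.4  0.6  0.1 -0.7  0.4]
foot [0.6022 0.263 ] handle top [0.6045 0.2637] side handle top [0.6004 0.2604]
edge 0.053001230526660774
fit [ 0.4315  0.2099 -1.2304] -70.49759986540413 [-0.6 -2.9 -1.1 -0.   0.3  0.9  1.4  2. ]
flange [0.4356 0.2104] top [0.4376 0.2109] side [0.4326 0.2111]
rim [ 0.5488 -0.1401]
ring [ 0.5493 -0.1402]
h0 [ 0.5504 -0.1553]
h1 [ 0.5471 -0.1238]
win [ 0.5656 -0.1376]
side rim [ 0.5436 -0.136 ]
side holeA [ 0.547  -0.1534]
side holeB [ 0.543  -0.1224]
side win [ 0.562  -0.1355]
cyc left edge [ 0.731  -0.1037  0.08  ] [ 0.4856 -0.0546  0.08  ] 0.2502599633217023 -11.321505751679023
0.2951202537086458 82.62769345680354
bottle [0.5303 0.0977 0.18  ] jar [0.5181 0.2856 0.075 ] box [0.5342 0.3936 0.057 ]
purple [0.5173 0.1925 0.12  ] pink [0.3575 0.1952 0.12  ] bottle side [0.5208 0.1016 0.18  ]
```

```bash
cat >> h.py <<'E'
def go(x,y,z,phi):
    s=ctrl.get_state(); M=R.from_rotvec(s["tool_rot"]).as_matrix(); f=np.radians(phi)
    Z=np.array([np.cos(f),np.sin(f),0]); X=np.array([0,0,-1.]); T=np.c_[X,np.cross(Z,X),Z]
    w=np.degrees(R.from_matrix(M.T@T).as_rotvec()); d=1e3*M.T@(np.array([x,y,z])-s["position"])
    print("t",round(s["time"],2),"pos",s["position"].round(4),"phi",round(np.degrees(np.arctan2(M[1,2],M[0,2])),2),"grip",round(87*s["grip_width"],1),"F",np.round(s["ft_force"],1),"M",np.round(s["torque"],2))
    print("turn",w.round(1),"shift",d.round(1))
E
python3 -c "
from h import *
go(.287,-.583,.30,-61.2);go(.6025,.262,.30,-61.2)"
```

```text
t 0.1 pos [ 0.287  -0.5826  0.1938] phi -63.77 grip 86.7 F [0.6 0.7 0.5] M [0.04 0.01 0.02]
turn [-2.6 -0.1  0. ] shift [-106.2   -0.2    0.2]
t 0.1 pos [ 0.287  -0.5826  0.1938] phi -63.77 grip 86.7 F [0.6 0.7 0.5] M [0.04 0.01 0.02]
turn [-2.6 -0.1  0. ] shift [-105.2  656.3 -618.3]
```

{"name": "servo_tool", "arguments": {"commands": [[[-2.6,0,0,-62,0,0,87],[-2.6,0,0,-105,32,-30,87],[-2.6,0,0,-105,76,-72,87],[-2.6,0,0,-105,120,-113,87],[-2.6,0,0,-105,164,-154,87]]]}}

```text
time: 0.72
position: [0.3667, -0.3704, 0.2995]
tool_rot: [0.831, 1.406, -0.831]
ft_force: [0.7, -0.5, -0.1]
grip_width: 1.001
```

{"name": "servo_tool", "arguments": {"commands": [[[0,0,0,0,45,-41,87],[0,0,0,0,90,-82,87],[0,0,0,0,135,-123,87],[0,0,0,0,180,-164,87],[0,0,0,0,225,-205,87]]]}}

```text
time: 1.35
position: [0.4647, -0.0825, 0.2995]
tool_rot: [0.831, 1.406, -0.832]
ft_force: [0.7, 0.6, 0.5]
grip_width: 0.998
```

```bash
python3 -c "
from h import *
go(.6025,.262,.30,-61.2);print(ctrl.get_state()['joint_positions'])"
```

```text
t 1.35 pos [ 0.4647 -0.0825  0.2995] phi -61.19 grip 86.8 F [0.7 0.6 0.5] M [-0.06 -0.05 -0.05]
turn [0. 0. 0.] shift [  -0.6  286.8 -235.4]
[ 0.68322875 -0.0816151  -0.52276611  1.6808443  -0.04020285  1.53147827
 -0.90445057]
```

{"name": "servo_tool", "arguments": {"commands": [[[0,0,0,0,45,-37,87],[0,0,0,0,90,-74,87],[0,0,0,0,135,-111,87],[0,0,0,0,180,-148,87],[0,0,0,0,225,-185,87]]]}}

```text
time: 1.98
position: [0.573, 0.1874, 0.2995]
tool_rot: [0.832, 1.406, -0.832]
ft_force: [0.5, -1.0, 0.0]
grip_width: 1.001
```

{"name": "servo_tool", "arguments": {"commands": [[[0,0,0,0,30,-25,87],[0,0,0,0,50,-41,87],[0,0,0,0,55,-45,87],[0,0,0,0,55,-45,87]]]}}

```text
time: 2.48
position: [0.5988, 0.2517, 0.2993]
tool_rot: [0.83, 1.407, -0.832]
ft_force: [-1.0, -0.4, 1.2]
grip_width: 1.0
```

```bash
python3 -c "
from h import *
go(.6025,.262,.121,-61.2)
shot('top','t1',(225,130,325,230),6)
p=ctrl.get_state()['position'];print(proj('top',p),proj('top',[.6025,.262,.157]))"
```

```text
t 2.48 pos [0.5988 0.2517 0.2993] phi -61.17 grip 87.0 F [-1.  -0.4  1.2] M [-0.01 -0.02 -0.04]
turn [0.  0.  0.1] shift [178.3   8.4  -7.3]
[[242.02822867 126.95069983]] [[252.90965641 150.8712422 ]]
```

View pics/t1.png

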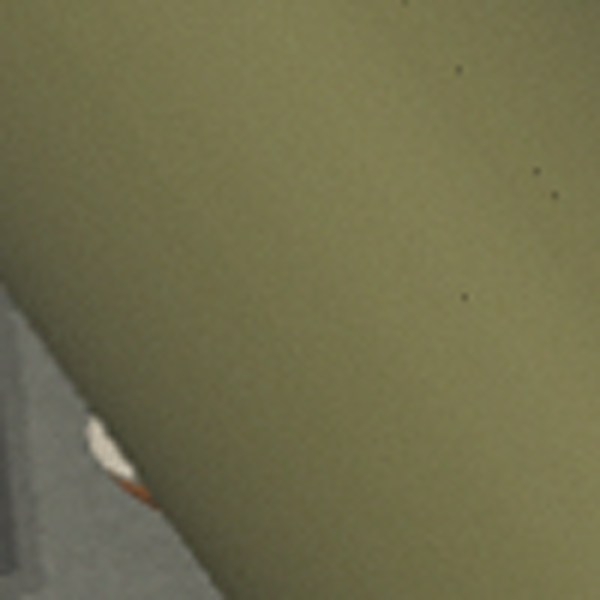

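The arm hides the stand from the top camera, so I'll use the side view from here on. Descending onto the handle.

{"name": "servo_tool", "arguments": {"commands": [[[0,0,0,0,8.4,-7.3,87],[0,0,0,50,8.4,-7.3,87],[0,0,0,100,8.4,-7.3,87],[0,0,0,140,8.4,-7.3,87],[0,0,0,140,8.4,-7.3,87]]]}}

```text
time: 3.15
position: [0.6011, 0.2606, 0.1566]
tool_rot: [0.828, 1.409, -0.837]
ft_force: [0.1, -0.6, 0.1]
grip_width: 0.999
```

```bash
python3 -c "
from h import *
go(.6025,.262,.121,-61.2)
shot('side','s1',(160,140,300,245),5)
p=ctrl.get_state()['position'];print((proj('side',[p,[.6025,.262,.157],[.5995,.262,.157]])-[160,140])*5)"
```

```text
t 3.15 pos [0.6011 0.2606 0.1566] phi -61.22 grip 86.9 F [ 0.1 -0.6  0.1] M [-0.    0.01 -0.05]
turn [-0.  -0.   0.4] shift [35.6  2.1 -0.5]
[[262.78720625 342.70434006]
 [264.04895693 347.61067798]
 [269.32785526 351.7428494 ]]
```

View pics/s1.png

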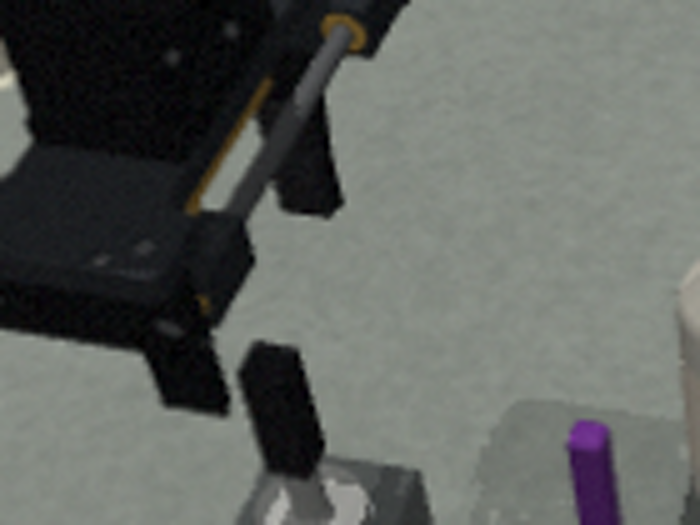

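The handle top is at about (271,358) in the crop, between the fingers (left tip (196,410), right tip (312,210)). Going down and closing.

{"name": "servo_tool", "arguments": {"commands": [[[0,0,0,20,0,0,87],[0,0,0,35,0,0,60],[0,0,0,35,0,0,40],[0,0,0,35,0,0,30],[0,0,0,35,0,0,30]]], "newtons": 20}}

```text
time: 3.82
position: [0.6032, 0.2629, 0.1255]
tool_rot: [0.832, 1.405, -0.83]
ft_force: [0.1, 0.4, -0.5]
grip_width: 0.632
```

```bash
python3 -c "
from h import *
go(.601,.261,.121,-61.2)
shot('side','s2',(160,140,300,245),5)
p=ctrl.get_state()['position'];print((proj('side',[p,p+[0,0,.01],p+[.01,0,0],p+[0,.01,0],p+[.00876,.00482,0]])-[160,140])*5)"
```

```text
t 3.83 pos [0.6032 0.2629 0.1255] phi -61.17 grip 54.9 F [ 0.1  0.4 -0.5] M [ 0.01 -0.   -0.04]
turn [ 0.   0.  -0.1] shift [ 4.5 -2.8  0.6]
[[278.71630377 406.47988926]
 [273.2251294  388.3870043 ]
 [261.68628584 392.86088278]
 [257.07719714 422.2449142 ]
 [253.4023135  402.03810182]]
```

View pics/s2.png

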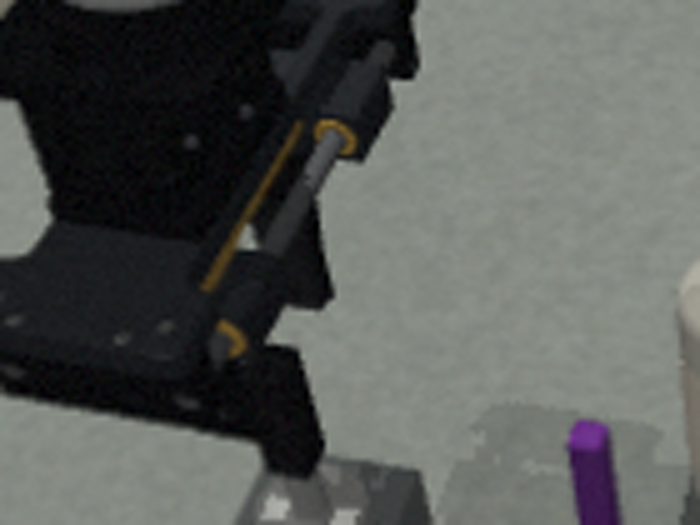

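{"name": "servo_tool", "arguments": {"commands": [[[0,0,0,0,0,0,20],[0,0,0,0,0,0,10],[0,0,0,0,0,0,0],[0,0,0,0,0,0,0],[0,0,0,0,0,0,0]]], "newtons": 20}}

```text
time: 4.5
position: [0.6027, 0.2628, 0.1247]
tool_rot: [0.831, 1.406, -0.831]
ft_force: [0.5, -0.4, 0.6]
grip_width: 0.203
```

{"name": "servo_tool", "arguments": {"commands": [[[0,0,0,0,0,0,0],[0,0,0,0,0,0,0]]], "newtons": 45}}

```text
time: 4.75
position: [0.6028, 0.2627, 0.1248]
tool_rot: [0.831, 1.406, -0.831]
ft_force: [-0.4, 0.4, 0.3]
grip_width: 0.196
```

```bash
python3 -c "
from h import *
go(.601,.261,.121,-61.2)"
```

```text
t 4.75 pos [0.6028 0.2627 0.1248] phi -61.16 grip 17.0 F [-0.4  0.4  0.3] M [0.12 0.12 0.03]
turn [ 0. -0. -0.] shift [ 3.8 -2.4  0.6]
```

Gripped at about 18 mm. Lifting, then checking the pin direction.

{"name": "servo_tool", "arguments": {"commands": [[[0,0,0,-15,0,0,0],[0,0,0,-60,0,0,0],[0,0,0,-120,0,0,0],[0,0,0,-165,0,0,0],[0,0,0,-165,0,0,0]]]}}

```text
time: 5.38
position: [0.6043, 0.2641, 0.2952]
tool_rot: [0.836, 1.401, -0.825]
ft_force: [-0.2, -0.0, -1.9]
grip_width: 0.195
```

{"name": "servo_tool", "arguments": {"commands": [[[0,0,0,0,0,0,0],[0,0,0,0,0,0,0]]]}}

```text
time: 5.62
position: [0.6022, 0.2618, 0.2877]
tool_rot: [0.829, 1.408, -0.834]
ft_force: [-0.6, -0.5, -2.5]
grip_width: 0.19
```

```bash
python3 -c "
from h import *
go(.601,.261,.121,-61.2)
shot('side','s3',(160,60,280,265),3.8)"
```

```text
t 5.62 pos [0.6022 0.2618 0.2877] phi -61.18 grip 16.5 F [-0.6 -0.5 -2.5] M [ 0.01 -0.03  0.02]
turn [0.  0.  0.2] shift [ 1.667e+02 -8.000e-01  1.000e-01]
```

View pics/s3.png

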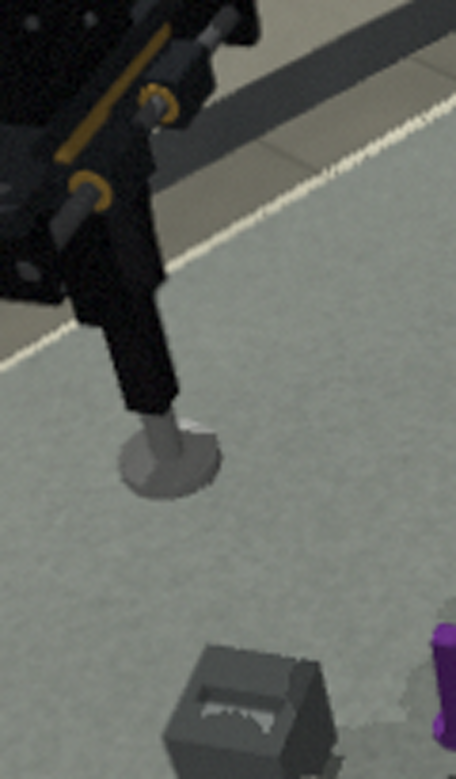

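The slot in the stand runs along tool y, so the pins lie along tool y. The target jaw angle over the port is φ ≈ 7°.

```bash
python3 -c "
from h import *
go(.5466,-.1371,.29,7);print(ctrl.get_state()['joint_positions'])"
```

```text
t 5.67 pos [0.6022 0.2618 0.2878] phi -61.18 grip 16.8 F [ 1.3 -0.6 -2.1] M [ 0.01 -0.04  0.03]
turn [-68.2  -0.1   0.2] shift [  -1.4 -241.1  322.7]
[ 0.115343    0.41814543 -0.81102717  1.25260544  0.29845797  1.59427522
 -1.71216798]
```

{"name": "servo_tool", "arguments": {"commands": [[[-6,0,0,0,-24,32,0],[-15,0,0,0,-60,80,0],[-24,0,0,0,-96,128,0],[-33,0,0,0,-132,177,0],[-42,0,0,0,-168,225,0]]]}}

```text
time: 6.3
position: [0.5633, -0.0167, 0.2887]
tool_rot: [0.261, 1.556, -0.261]
ft_force: [1.1, -0.0, -1.0]
grip_width: 0.191
```

```bash
python3 -c "
from h import *
go(.5466,-.1371,.29,7)"
```

```text
t 6.3 pos [ 0.5633 -0.0167  0.2887] phi -19.06 grip 16.6 F [ 1.1 -0.  -1. ] M [-0.1  -0.15  0.01]
turn [-26.1  -0.1   0. ] shift [  -1.2 -119.3   23.5]
```

{"name": "servo_tool", "arguments": {"commands": [[[-9,0,0,0,-40,8,0],[-18,0,0,0,-80,16,0],[-26,0,0,20,-110,21,0],[-26,0,0,60,-117,23,0],[-26,0,0,90,-117,23,0]]]}}

```text
time: 6.92
position: [0.5458, -0.134, 0.1971]
tool_rot: [-0.089, 1.572, 0.09]
ft_force: [-0.4, -0.0, -1.7]
grip_width: 0.192
```

{"name": "servo_tool", "arguments": {"commands": [[[0,0,0,0,0,0,0],[0,0,0,0,0,0,0]]]}}

```text
time: 7.18
position: [0.5478, -0.1323, 0.2007]
tool_rot: [-0.092, 1.568, 0.092]
ft_force: [0.2, 0.2, -2.2]
grip_width: 0.197
```

```bash
python3 -c "
from h import *
go(.5466,-.1371,.186,7)
shot('side','s4',(325,90,435,190),6)"
```

```text
t 7.17 pos [ 0.5478 -0.1323  0.2007] phi 6.69 grip 17.1 F [ 0.2  0.2 -2.2] M [ 0.   -0.07  0.02]
turn [-0.3  0.1  0. ] shift [14.7 -4.7 -1.8]
```

View pics/s4.png

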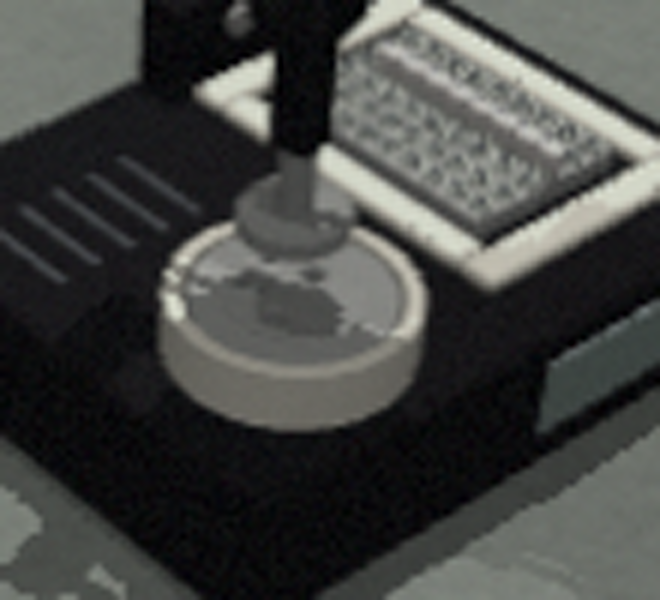

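```bash
python3 -c "
from m import *
print('foot',atz('side',*u(297,207,325,90),.1489),'rim',atz('side',*u(294,295,325,90),.107),'lo foot rim',atz('side',*u(297,223,325,90),.1409))
p=np.array([.5478,-.1323,.1489]);print((proj('side',[p,p+[.001,0,0],p+[0,.001,0],p+[0,0,.001]])-[325,90])*6)"
```

```text
foot [ 0.5439 -0.133   0.1489] rim [ 0.5436 -0.136   0.107 ] lo foot rim [ 0.5442 -0.1343  0.1409]
[[284.808  201.2561]
 [282.6075 200.1834]
 [283.1539 202.4957]
 [285.0078 199.0059]]
```

{"name": "servo_tool", "arguments": {"commands": [[[-0.3,0,0,8,-3.9,-0.8,0],[-0.3,0,0,18,-3.9,-0.8,0],[-0.3,0,0,24,-3.9,-0.8,0],[-0.3,0,0,24,-3.9,-0.8,0],[-0.3,0,0,24,-3.9,-0.8,0]]]}}

```text
time: 7.85
position: [0.5471, -0.1363, 0.1759]
tool_rot: [-0.096, 1.568, 0.096]
ft_force: [-1.1, 0.1, -0.5]
grip_width: 0.191
```

```bash
python3 -c "
from h import *
go(.5475,-.1363,.165,7)"
```

```text
t 7.85 pos [ 0.5471 -0.1363  0.1759] phi 6.98 grip 16.7 F [-1.1  0.1 -0.5] M [-0.   -0.08 -0.06]
turn [-0.  0.  0.] shift [10.9 -0.   0.4]
```

{"name": "servo_tool", "arguments": {"commands": [[[0,0,0,3,0,0.2,0],[0,0,0,5,0,0.2,0],[0,0,0,7,0,0.2,0],[0,0,0,7,0,0.2,0]]]}}

```text
time: 8.35
position: [0.5477, -0.1365, 0.1696]
tool_rot: [-0.096, 1.567, 0.095]
ft_force: [-0.1, -0.5, 3.7]
grip_width: 0.196
```

```bash
python3 -c "
from h import *
go(.5475,-.1363,.165,7)"
```

```text
t 8.35 pos [ 0.5477 -0.1365  0.1696] phi 6.97 grip 17.0 F [-0.1 -0.5  3.7] M [0.02 0.07 0.02]
turn [-0.   0.1  0. ] shift [ 4.6  0.2 -0.2]
```

{"name": "servo_tool", "arguments": {"commands": [[[0,0,0,1.5,-0.7,0,0],[0,0,0,1.5,-1.4,0,0],[0,0,0,1.5,-2.1,0,0],[0,0,0,1.5,-2.5,0,0],[0,0,0,1.5,-2.5,0,0]]]}}

```text
time: 8.98
position: [0.5473, -0.1389, 0.167]
tool_rot: [-0.095, 1.569, 0.096]
ft_force: [1.0, -0.2, -1.8]
grip_width: 0.199
```

```bash
python3 -c "
from h import *
go(.5475,-.1363,.165,7)"
```

```text
t 8.97 pos [ 0.5473 -0.1389  0.167 ] phi 6.96 grip 17.3 F [ 1.  -0.2 -1.8] M [ 0.05 -0.29 -0.04]
turn [-0. -0. -0.] shift [2.  2.5 0.5]
```

The tool dropped in with no vertical force left, so the pins have found the holes. Pressing home.

{"name": "servo_tool", "arguments": {"commands": [[[0,0,0,2,0,0,0],[0,0,0,4,0,0,0],[0,0,0,5,0,0,0],[0,0,0,5,0,0,0]]]}}

```text
time: 9.48
position: [0.5481, -0.1392, 0.1645]
tool_rot: [-0.097, 1.567, 0.094]
ft_force: [-2.9, -1.0, 9.9]
grip_width: 0.192
```

```bash
python3 -c "
from h import *
go(.5473,-.1389,.165,7)"
```

```text
t 9.47 pos [ 0.5481 -0.1392  0.1645] phi 6.96 grip 16.7 F [-2.9 -1.   9.9] M [0.09 0.54 0.04]
turn [-0.   0.1  0.1] shift [-0.5  0.4 -0.8]
```

Home: z 0.1645 and the foot bears on the ring. Easing the pressure and turning anticlockwise.

{"name": "servo_tool", "arguments": {"commands": [[[0,0,0,-1.2,0,0,0],[-8,0,0,-1.2,0,0,0],[-16,0,0,-1.2,0,0,0],[-24,0,0,-1.2,0,0,0],[-32,0,0,-1.2,0,0,0]]]}}

```text
time: 10.1
position: [0.5483, -0.139, 0.1644]
tool_rot: [-0.536, 1.502, 0.535]
ft_force: [0.1, 0.2, 3.2]
grip_width: 0.198
```

```bash
python3 -c "
from h import *
go(.5475,-.139,.1645,82)"
```

```text
t 10.1 pos [ 0.5483 -0.139   0.1644] phi 39.21 grip 17.2 F [0.1 0.2 3.2] M [ 0.22 -0.22 -0.05]
turn [-42.8   0.    0.1] shift [-0.1  0.5 -0.6]
```

{"name": "servo_tool", "arguments": {"commands": [[[-8,0,0,0,0,0,0],[-16,0,0,0,0,0,0],[-24,0,0,0,0,0,0],[-32,0,0,0,0,0,0],[-38,0,0,0,0,0,0]]]}}

```text
time: 10.72
position: [0.548, -0.1388, 0.1644]
tool_rot: [-1.043, 1.306, 1.042]
ft_force: [-0.5, 0.6, 5.2]
grip_width: 0.196
```

```bash
python3 -c "
from h import *
go(.5475,-.139,.1645,82)"
```

```text
t 10.72 pos [ 0.548  -0.1388  0.1644] phi 77.16 grip 17.1 F [-0.5  0.6  5.2] M [ 0.36  0.05 -0.12]
turn [-4.8 -0.   0.1] shift [-0.1  0.4 -0.3]
```

{"name": "servo_tool", "arguments": {"commands": [[[-4,0,0,0,0,0,0],[-8,0,0,0,0,0,0],[-8,0,0,0,0,0,0]]]}}

```text
time: 11.1
position: [0.5479, -0.1388, 0.1644]
tool_rot: [-1.145, 1.249, 1.144]
ft_force: [-0.8, 0.9, 4.4]
grip_width: 0.195
```

```bash
python3 -c "
from h import *
go(.5475,-.139,.1645,82)"
```

```text
t 11.1 pos [ 0.5479 -0.1388  0.1644] phi 84.98 grip 16.9 F [-0.8  0.9  4.4] M [ 0.32  0.12 -0.01]
turn [ 3.  -0.   0.1] shift [-0.1  0.4 -0.2]
```

{"name": "servo_tool", "arguments": {"commands": [[[-3,0,0,0,0,0,0],[-6,0,0,0,0,0,0],[-6,0,0,0,0,0,0]]]}}

```text
time: 11.48
position: [0.5479, -0.1389, 0.1644]
tool_rot: [-1.221, 1.201, 1.22]
ft_force: [-1.5, -0.5, 5.5]
grip_width: 0.195
```

```bash
python3 -c "
from h import *
go(.5475,-.139,.1645,82)"
```

```text
t 11.47 pos [ 0.5479 -0.1389  0.1644] phi 90.91 grip 16.9 F [-1.5 -0.5  5.5] M [ 0.4   0.17 -0.36]
turn [8.9 0.  0. ] shift [-0.1  0.4 -0.1]
```

{"name": "servo_tool", "arguments": {"commands": [[[-3,0,0,0,0,0,0],[-3,0,0,0,0,0,0]]]}}

```text
time: 11.72
position: [0.5478, -0.1391, 0.1644]
tool_rot: [-1.259, 1.176, 1.258]
ft_force: [-1.6, 0.7, 5.0]
grip_width: 0.193
```

```bash
python3 -c "
from h import *
go(.5475,-.139,.1645,82);shot('side','s5');print(ctrl.get_state()['joint_positions'])"
```

```text
t 11.72 pos [ 0.5478 -0.1391  0.1644] phi 93.83 grip 16.8 F [-1.6  0.7  5. ] M [ 0.4   0.12 -0.69]
turn [11.8  0.   0. ] shift [-0.1  0.3  0.1]
[ 1.09354801  0.31187105 -1.05416935  1.68107625  0.27944757  1.31176271
  1.62513244]
```

The stop is reached (moment 0.69 N m at the stop). Unloading the torque, then lifting.

{"name": "servo_tool", "arguments": {"commands": [[[5,0,0,0,0,0,0],[9,0,0,0,0,0,0],[9,0,0,0,0,0,0],[9,0,0,-5,0,0,0],[9,0,0,-15,0,0,0]]]}}

```text
time: 12.4
position: [0.5468, -0.139, 0.1781]
tool_rot: [-1.143, 1.251, 1.145]
ft_force: [-0.2, 0.1, -2.1]
grip_width: 0.195
```

{"name": "servo_tool", "arguments": {"commands": [[[0,0,0,-40,0,0,0],[0,0,0,-80,0,0,0],[0,0,0,-110,0,0,0],[0,0,0,-110,0,0,0]]]}}

```text
time: 12.9
position: [0.5488, -0.139, 0.2909]
tool_rot: [-1.147, 1.247, 1.14]
ft_force: [0.6, -0.1, -1.6]
grip_width: 0.199
```

```bash
python3 -c "
from h import *
go(.6028,.2627,.2877,-61.2)
shot('side','s6',(335,110,415,170),5)"
```

```text
t 12.9 pos [ 0.5488 -0.139   0.2909] phi 84.96 grip 17.3 F [ 0.6 -0.1 -1.6] M [ 0.12 -0.09  0.01]
turn [146.2   0.3   0.2] shift [  2.8 -18.5 404.9]
```

View pics/s6.png

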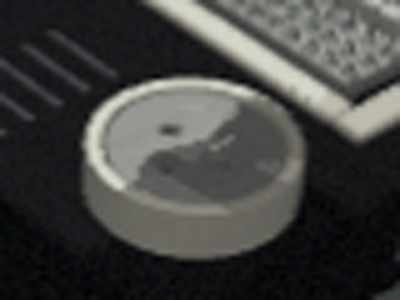

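The ring shows one hole at crop (172,129) and the window darkness at about (165,168) in shadow. The angle gets checked numerically while I go back to the stand.

{"name": "servo_tool", "arguments": {"commands": [[[10,0,0,0,0,10,0],[20,0,0,0,-2,50,0],[30,0,0,0,-5,100,0],[40,0,0,0,-7,150,0],[50,0,0,0,-9,200,0]]]}}

```text
time: 13.58
position: [0.5732, 0.0604, 0.2865]
tool_rot: [-0.473, 1.521, 0.473]
ft_force: [0.3, -0.5, -1.8]
grip_width: 0.193
```

```bash
python3 -c "
from m import *
go(.6028,.2627,.2877,-61.2)
h=atz('side',*((172.5)/5-.5+335,129.5/5-.5+110),.105);w=atz('side',*((165.5)/5-.5+335,168.5/5-.5+110),.105)
for q in (h,w):
  d=q[:2]-[.5445,-.137];print(np.linalg.norm(d),np.degrees(np.arctan2(d[1],d[0])))"
```

```text
t 13.57 pos [0.5732 0.0604 0.2865] phi 34.6 grip 16.8 F [ 0.3 -0.5 -1.8] M [ 0.03 -0.18  0.01]
turn [95.8 -0.2  0.1] shift [ -1.4 149.7 139.2]
0.01634537687706553 -14.612779142322157
0.02051236951717716 87.12775706801695
```

{"name": "servo_tool", "arguments": {"commands": [[[10,0,0,0,30,28,0],[20,0,0,0,60,56,0],[30,0,0,0,90,84,0],[40,0,0,0,120,112,0],[50,0,0,0,145,135,0]]]}}

```text
time: 14.2
position: [0.6007, 0.2569, 0.286]
tool_rot: [0.208, 1.564, -0.211]
ft_force: [1.0, -0.3, -0.7]
grip_width: 0.195
```

{"name": "servo_tool", "arguments": {"commands": [[[10,0,0,0,0,0,0],[20,0,0,0,0,0,0],[30,0,0,0,0,0,0],[40,0,0,0,0,0,0],[46,0,0,0,0,0,0]]]}}

```text
time: 14.82
position: [0.6008, 0.2551, 0.286]
tool_rot: [0.83, 1.408, -0.835]
ft_force: [0.9, -0.5, -2.2]
grip_width: 0.196
```

```bash
python3 -c "
from m import *
go(.6028,.2627,.1248,-61.2)"
```

```text
t 14.82 pos [0.6008 0.2551 0.286 ] phi -61.26 grip 17.1 F [ 0.9 -0.5 -2.2] M [-0.   -0.01  0.06]
turn [-0.1  0.   0.2] shift [161.2   6.   -5.7]
```

{"name": "servo_tool", "arguments": {"commands": [[[0,0,0,20,6,-5.7,0],[0,0,0,70,6,-5.7,0],[0,0,0,120,6,-5.7,0],[0,0,0,139,6,-5.7,0],[0,0,0,139,6,-5.7,0]]]}}

```text
time: 15.45
position: [0.6029, 0.2633, 0.1473]
tool_rot: [0.826, 1.41, -0.831]
ft_force: [0.2, 0.2, -2.1]
grip_width: 0.194
```

{"name": "servo_tool", "arguments": {"commands": [[[0,0,0,0,0,0,0],[0,0,0,0,0,0,0]]]}}

```text
time: 15.7
position: [0.6051, 0.2644, 0.1517]
tool_rot: [0.831, 1.405, -0.826]
ft_force: [-0.6, -0.1, -1.9]
grip_width: 0.193
```

```bash
python3 -c "
from m import *
go(.6028,.2627,.1248,-61.2)"
```

```text
t 15.7 pos [0.6051 0.2644 0.1517] phi -61.02 grip 16.8 F [-0.6 -0.1 -1.9] M [-0.02 -0.   -0.05]
turn [ 0.2  0.  -0.2] shift [26.9 -3.   0.4]
```

{"name": "servo_tool", "arguments": {"commands": [[[0,0,0,10,-2,0,0],[0,0,0,16,-2,0,0],[0,0,0,20,-2,0,0],[0,0,0,24,-2,0,0],[0,0,0,24,-2,0,0]]]}}

```text
time: 16.32
position: [0.6021, 0.2627, 0.1252]
tool_rot: [0.829, 1.407, -0.829]
ft_force: [-0.4, -0.2, -1.5]
grip_width: 0.194
```

```bash
python3 -c "
from m import *
go(.6028,.2627,.1248,-61.2)"
```

```text
t 16.32 pos [0.6021 0.2627 0.1252] phi -61.03 grip 16.9 F [-0.4 -0.2 -1.5] M [-0.01  0.01  0.03]
turn [ 0.2 -0.   0. ] shift [0.4 0.6 0.3]
```

Pins are in the slot with no resistance. Lowering the last bit until contact, then releasing.

{"name": "servo_tool", "arguments": {"commands": [[[0,0,0,1.5,0,0,0],[0,0,0,1.5,0,0,0]]]}}

```text
time: 16.58
position: [0.6025, 0.2631, 0.1247]
tool_rot: [0.83, 1.406, -0.828]
ft_force: [0.3, -0.1, 3.0]
grip_width: 0.194
```

```bash
python3 -c "
from m import *
go(.6028,.2627,.1248,-61.2)"
```

```text
t 16.57 pos [0.6025 0.2631 0.1247] phi -61.02 grip 16.9 F [ 0.3 -0.1  3. ] M [ 0.03  0.08 -0.01]
turn [ 0.2  0.  -0.1] shift [-0.1  0.   0.4]
```

{"name": "servo_tool", "arguments": {"commands": [[[0,0,0,-0.5,0,0,60],[0,0,0,-0.5,0,0,60],[0,0,0,-0.5,0,0,60],[0,0,0,-0.5,0,0,60],[0,0,0,-10,0,0,60]]]}}

```text
time: 17.2
position: [0.6017, 0.2622, 0.1334]
tool_rot: [0.828, 1.408, -0.831]
ft_force: [-0.1, -0.4, 0.1]
grip_width: 0.651
```

{"name": "servo_tool", "arguments": {"commands": [[[0,0,0,-40,0,0,60],[0,0,0,-80,0,0,60],[0,0,0,-110,0,0,60],[0,0,0,-110,0,0,60]]]}}

```text
time: 17.7
position: [0.6035, 0.2639, 0.2477]
tool_rot: [0.833, 1.403, -0.825]
ft_force: [-0.4, 1.1, -0.5]
grip_width: 0.691
```

```bash
python3 -c "
from m import *
go(.4355,.211,.245,-70.5)
shot('side','s7',(180,150,420,330),3)"
```

```text
t 17.7 pos [0.6035 0.2639 0.2477] phi -61.03 grip 60.1 F [-0.4  1.1 -0.5] M [-0.05  0.03  0.02]
turn [ 9.5  0.  -0.3] shift [   1.6 -172.6  -35.1]
```

View pics/s7.png

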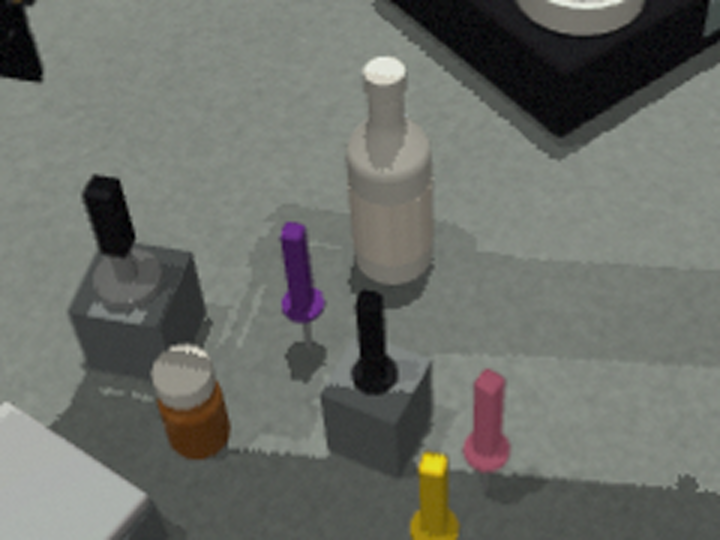

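The spanner is stowed upright at (110,215)–(125,275). The stylus is at (370,335), with the purple, pink and yellow look-alikes around it. Moving over the stylus.

{"name": "servo_tool", "arguments": {"commands": [[[3,0,0,0,-50,-10,50],[6,0,0,0,-100,-20,50],[9.5,0,0,0,-150,-30,50],[9.5,0,0,0,-171,-35,50],[9.5,0,0,0,-171,-35,50]]]}}

```text
time: 18.38
position: [0.4345, 0.2096, 0.2433]
tool_rot: [0.954, 1.349, -0.957]
ft_force: [0.6, -0.5, 0.9]
grip_width: 0.579
```

```bash
python3 -c "
from m import *
go(.4355,.211,.107,-70.5)"
```

```text
t 18.38 pos [0.4345 0.2096 0.2433] phi -70.58 grip 50.4 F [ 0.6 -0.5  0.9] M [-0.01 -0.01  0.04]
turn [-0.1  0.1  0. ] shift [136.3   1.5  -1.4]
```

{"name": "servo_tool", "arguments": {"commands": [[[0,0,0,40,1,-1,50],[0,0,0,85,1,-1,50],[0,0,0,120,1,-1,50],[0,0,0,136,1,-1,50],[0,0,0,136,1,-1,50]]]}}

```text
time: 19.0
position: [0.436, 0.2118, 0.107]
tool_rot: [0.955, 1.353, -0.957]
ft_force: [0.1, 0.3, 0.1]
grip_width: 0.569
```

```bash
python3 -c "
from m import *
go(.4355,.211,.107,-70.5)"
```

```text
t 19.0 pos [0.436  0.2118 0.107 ] phi -70.53 grip 49.5 F [0.1 0.3 0.1] M [0.02 0.04 0.06]
turn [-0.  -0.1  0.1] shift [ 0.  -0.7  0.6]
```

{"name": "servo_tool", "arguments": {"commands": [[[0,0,0,0,0,0,25],[0,0,0,0,0,0,10],[0,0,0,0,0,0,0],[0,0,0,0,0,0,0],[0,0,0,0,0,0,0]]], "newtons": 15}}

```text
time: 19.62
position: [0.4365, 0.2118, 0.1082]
tool_rot: [0.956, 1.35, -0.955]
ft_force: [0.4, -0.0, 0.5]
grip_width: 0.164
```

{"name": "servo_tool", "arguments": {"commands": [[[0,0,0,0,0,0,0],[0,0,0,0,0,0,0]]], "newtons": 30}}

```text
time: 19.88
position: [0.4366, 0.2119, 0.1082]
tool_rot: [0.956, 1.351, -0.955]
ft_force: [0.0, -0.2, 1.1]
grip_width: 0.155
```

```bash
python3 -c "
from m import *
go(.4355,.211,.107,-70.5)"
```

```text
t 19.88 pos [0.4366 0.2119 0.1082] phi -70.53 grip 13.4 F [ 0.  -0.2  1.1] M [ 0.01 -0.01 -0.02]
turn [-0.  0. -0.] shift [ 1.2 -1.3  0.5]
```

{"name": "servo_tool", "arguments": {"commands": [[[0,0,0,-20,0,0,0],[0,0,0,-70,0,0,0],[0,0,0,-130,0,0,0],[0,0,0,-190,0,0,0],[0,0,0,-195,0,0,0]]]}}

```text
time: 20.5
position: [0.4382, 0.2129, 0.3072]
tool_rot: [0.959, 1.346, -0.95]
ft_force: [0.2, -0.8, 0.4]
grip_width: 0.152
```

```bash
python3 -c "
from m import *
go(.5505,-.1222,.303,-70.5)"
```

```text
t 20.5 pos [0.4382 0.2129 0.3072] phi -70.53 grip 13.2 F [ 0.2 -0.8  0.4] M [ 0.04  0.01 -0.02]
turn [-0.   0.  -0.4] shift [  4.4  -5.8 353.4]
```

{"name": "servo_tool", "arguments": {"commands": [[[0,0,0,0,0,40,0],[0,0,0,0,-1,95,0],[0,0,0,0,-2,150,0],[0,0,0,0,-3,205,0],[0,0,0,0,-4,260,0]]]}}

```text
time: 21.12
position: [0.5188, -0.0364, 0.3014]
tool_rot: [0.954, 1.353, -0.957]
ft_force: [1.0, 0.5, -0.3]
grip_width: 0.152
```

{"name": "servo_tool", "arguments": {"commands": [[[0,0,0,0,-1,45,0],[0,0,0,0,-2,85,0],[0,0,0,30,-2,93,0],[0,0,0,80,-2,93,0],[0,0,0,80,-2,93,0]]]}}

```text
time: 21.75
position: [0.5444, -0.1226, 0.2175]
tool_rot: [0.954, 1.362, -0.96]
ft_force: [-0.6, -0.1, 0.6]
grip_width: 0.151
```

{"name": "servo_tool", "arguments": {"commands": [[[0,0,0,0,0,0,0],[0,0,0,0,0,0,0]]]}}

```text
time: 22.0
position: [0.5496, -0.123, 0.2252]
tool_rot: [0.955, 1.348, -0.954]
ft_force: [0.8, 1.0, -0.8]
grip_width: 0.149
```

```bash
python3 -c "
from m import *
go(.5505,-.1222,.203,-70.5)"
```

```text
t 22.0 pos [ 0.5496 -0.123   0.2252] phi -70.5 grip 13.0 F [ 0.8  1.  -0.8] M [0.01 0.04 0.04]
turn [-0.   0.1 -0.2] shift [22.2  1.1 -0.5]
```

{"name": "servo_tool", "arguments": {"commands": [[[0,0,0,12,1,-0.5,0],[0,0,0,22,1,-0.5,0],[0,0,0,26,1,-0.5,0],[0,0,0,26,1,-0.5,0],[0,0,0,26,1,-0.5,0]]]}}

```text
time: 22.62
position: [0.5492, -0.1223, 0.1972]
tool_rot: [0.955, 1.351, -0.955]
ft_force: [1.4, 0.0, -0.2]
grip_width: 0.154
```

```bash
python3 -c "
from m import *
go(.5505,-.1222,.1792,-70.5)
shot('side','s8',(335,90,415,165),8)"
```

```text
t 22.62 pos [ 0.5492 -0.1223  0.1972] phi -70.53 grip 13.4 F [ 1.4  0.  -0.2] M [ 0.    0.05 -0.02]
turn [-0.  0. -0.] shift [18.   1.2  0.3]
```

View pics/s8.png

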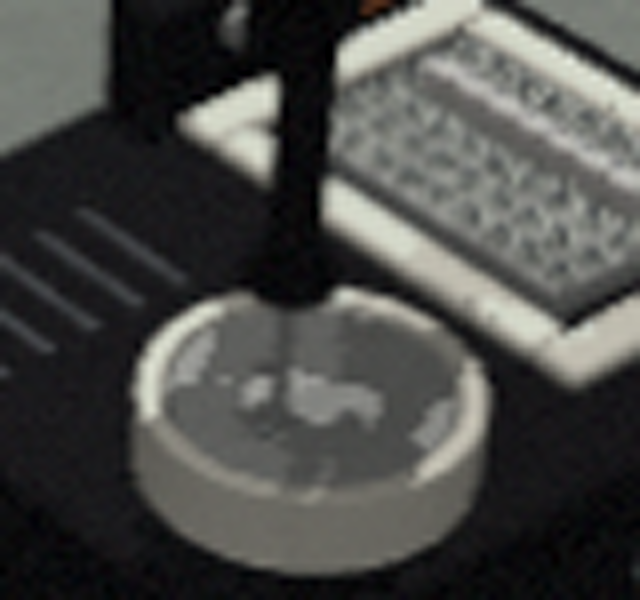

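```bash
python3 -c "
from m import *
b=np.array([-.0035,.002,0])
q=lambda X:(proj('side',X)-[335,90]+.5)*8-.5
p=np.array([.5492,-.1223,.109])
W=np.array([.5505,-.1222,.105])
print('tip',q([p+b]),'win',q([W+b]),'portside',q([[.5445,-.137,.105]]),'rimside',q([[.5436,-.136,.107]]))
print('flange c',q([p+b+[0,0,.045],p+b+[0,0,.05]]))
a=np.radians(81.5);c=np.array([np.cos(a),np.sin(a),0]);d=np.array([c[1],-c[0],0])
print(q([W+b+.006*(i*c+j*d) for i,j in((1,1),(1,-1),(-1,-1),(-1,1))]))
print(q([W+b-17e-3*c+16e-3*d*s for s in(1,-1)]))"
python3 - <<'E'
import cv2
im=cv2.imread('pics/raw_s8.png')[:,:,1]
print(im[134:151,358:384])
E
```

```text
tip [[272.9852 411.1408]] win [[268.1191 420.676 ]] portside [[311.2817 396.1076]] rimside [[312.2429 393.455 ]]
flange c [[284.0875 279.4716]
 [285.3641 264.2725]]
[[237.8179 419.2181]
 [267.6695 439.7467]
 [298.4497 422.1414]
 [268.5614 401.8427]]
[[271.8024 369.5607]
 [351.59   423.141 ]]
[[152 153 138 101  94  95  96  95  94  92  91  82  72  83  98  95  95  97
   95  86  78  79  78  75  77  77]
 [153 151 134  94  96  94  93  93  87  80  74  72  70  84  97  95  97  97
   97  88  77  77  77  76  76  77]
 [154 136 100  95  94  92  94  96  87  76  69  67  77 120 128  96  98  97
   96  86  76  78  76  76  76  76]
 [154 133  93  93 119 127  95  94 121 147 130  91  81 124 153 148 149 127
   95  87  77  74  75  77  75  78]
 [100  96  94  92  98 100  97 123 150 155 133  82  76 123 149 136 136 133
  125 127 128 128 113  86  74  77]
 [ 94  94  95  96  95  96  94 123 153 150 122  78  90 120 135 134 131 132
  132 133 133 137 133 129 105  76]
 [ 94  95  91  97  95  96  96 115 125  96  85  69  84 115 131 131 131 133
  134 135 136 135 133 133 108  76]
 [ 96  96  93  92  93  91  81  82  84  70  6
[... 346 characters left out ...]
75  74  73
   75  75  75  75  76  74  74  76]
 [123 104  97  95  93  93  95  95  95  91  95  86  76  76  74  75  72  77
   77  74  76  75  77  75  74  76]
 [133 123 103  94  96  99  95  98  94  95  94  93  88  80  74  73  74  76
   73  72  75  74  74  78  76  76]
 [133 134 131 120  99  96  95  94  94  93  96  95  95  88  79  76  78  86
   87  76  77  77  76  76  78  77]
 [107 128 136 131 126 108  98  95  94  96  96  96  90  78  77  73  74  86
   88  77  75  77  79  76  77  78]
 [101 104 115 134 135 134 130 128 115 100  98  96  92  77  78  76  85  97
   89  77  76  78  77  78  79  84]
 [100 103 104 107 115 129 135 135 132 132 131 116  97  87  86  86  95  95
   81  84  87  91  93 100 105 107]]
```

The shank is at raw col ≈369.3 and the window's dark centre at ≈(368,142). This agrees with my prediction to within about 1 mm. Lowering through the window.

{"name": "servo_tool", "arguments": {"commands": [[[0,0,0,2,1.2,0.2,0],[0,0,0,5,1.2,0.2,0],[0,0,0,9,1.2,0.2,0],[0,0,0,12,1.2,0.2,0],[0,0,0,12,1.2,0.2,0]]]}}

```text
time: 23.3
position: [0.55, -0.122, 0.1845]
tool_rot: [0.955, 1.352, -0.956]
ft_force: [-0.5, 0.5, -1.1]
grip_width: 0.155
```

```bash
python3 -c "
from m import *
go(.5505,-.1222,.1792,-70.5)"
```

```text
t 23.3 pos [ 0.55   -0.122   0.1845] phi -70.53 grip 13.5 F [-0.5  0.5 -1.1] M [ 0.04 -0.    0.02]
turn [-0. -0.  0.] shift [5.3 0.4 0.3]
```

{"name": "servo_tool", "arguments": {"commands": [[[0,0,0,3,0,0,0],[0,0,0,5,0,0,0],[0,0,0,7,0,0,0],[0,0,0,8.5,0,0,0],[0,0,0,10,0,0,0]]]}}

```text
time: 23.92
position: [0.5507, -0.1221, 0.1755]
tool_rot: [0.955, 1.35, -0.955]
ft_force: [0.7, 0.9, 3.7]
grip_width: 0.151
```

```bash
python3 -c "
from m import *
go(.5505,-.1222,.1742,-70.5)"
```

```text
t 23.93 pos [ 0.5507 -0.1221  0.1755] phi -70.53 grip 13.1 F [0.7 0.9 3.7] M [ 0.01  0.05 -0.  ]
turn [-0.   0.  -0.1] shift [ 1.3 -0.2  0. ]
```

{"name": "servo_tool", "arguments": {"commands": [[[0,0,0,2,0,0,0],[0,0,0,3.5,0,0,0],[0,0,0,3.5,0,0,0],[0,0,0,3.5,0,0,0],[0,0,0,3.5,0,0,0]]]}}

```text
time: 24.55
position: [0.5518, -0.1223, 0.1736]
tool_rot: [0.956, 1.347, -0.954]
ft_force: [-0.3, 0.5, 10.2]
grip_width: 0.15
```

```bash
python3 -c "
from m import *
go(.5505,-.1222,.1742,-70.5)"
```

```text
t 24.55 pos [ 0.5518 -0.1223  0.1736] phi -70.53 grip 13.1 F [-0.3  0.5 10.2] M [0.07 0.08 0.01]
turn [-0.   0.1 -0.2] shift [-0.6 -1.2 -0.5]
```

It is hard on the stop at 10 N and has been held about 0.5 s. Letting it up and returning.

{"name": "servo_tool", "arguments": {"commands": [[[0,0,0,0,0,0,0],[0,0,0,-6,0,0,0],[0,0,0,-20,0,0,0],[0,0,0,-70,0,0,0],[0,0,0,-130,0,0,0]]]}}

```text
time: 25.18
position: [0.5491, -0.122, 0.3016]
tool_rot: [0.955, 1.354, -0.957]
ft_force: [1.6, 0.3, -0.7]
grip_width: 0.154
```

```bash
python3 -c "
from m import *
go(.4366,.2119,.303,-70.5)"
```

```text
t 25.18 pos [ 0.5491 -0.122   0.3016] phi -70.54 grip 13.4 F [ 1.6  0.3 -0.7] M [ 0.02 -0.12 -0.04]
turn [-0.  -0.1  0.2] shift [  -0.7    5.2 -352.3]
```

{"name": "servo_tool", "arguments": {"commands": [[[0,0,0,-5,0,-40,0],[0,0,0,-5,1,-95,0],[0,0,0,-5,2,-150,0],[0,0,0,-5,3,-205,0],[0,0,0,-5,4,-260,0]]]}}

```text
time: 25.8
position: [0.4663, 0.1259, 0.3065]
tool_rot: [0.955, 1.351, -0.956]
ft_force: [0.0, 0.3, 0.3]
grip_width: 0.156
```

{"name": "servo_tool", "arguments": {"commands": [[[0,0,0,0,0,-50,0],[0,0,0,0,1,-80,0],[0,0,0,0,1,-92,0],[0,0,0,0,1,-92,0],[0,0,0,0,1,-92,0]]]}}

```text
time: 26.42
position: [0.4384, 0.2096, 0.3062]
tool_rot: [0.957, 1.35, -0.958]
ft_force: [1.3, -0.2, 0.1]
grip_width: 0.155
```

```bash
python3 -c "
from m import *
go(.4366,.2119,.108,-70.5)"
```

```text
t 26.43 pos [0.4384 0.2096 0.3062] phi -70.7 grip 13.4 F [ 1.3 -0.2  0.1] M [-0.03  0.01 -0.  ]
turn [-0.2  0.   0. ] shift [198.2  -0.9  -2.8]
```

{"name": "servo_tool", "arguments": {"commands": [[[0,0,0,30,-0.9,-2.8,0],[0,0,0,80,-0.9,-2.8,0],[0,0,0,120,-0.9,-2.8,0],[0,0,0,140,-0.9,-2.8,0],[0,0,0,140,-0.9,-2.8,0]]]}}

```text
time: 27.05
position: [0.4353, 0.2118, 0.1649]
tool_rot: [0.955, 1.352, -0.96]
ft_force: [-0.2, 0.3, 0.1]
grip_width: 0.15
```

{"name": "servo_tool", "arguments": {"commands": [[[0,0,0,0,0,0,0],[0,0,0,0,0,0,0]]]}}

```text
time: 27.3
position: [0.4369, 0.2139, 0.1677]
tool_rot: [0.957, 1.349, -0.954]
ft_force: [0.4, -0.3, -1.4]
grip_width: 0.152
```

```bash
python3 -c "
from m import *
go(.4366,.2119,.1085,-70.5)"
```

```text
t 27.3 pos [0.4369 0.2139 0.1677] phi -70.57 grip 13.2 F [ 0.4 -0.3 -1.4] M [ 0.05 -0.   -0.01]
turn [-0.1  0.  -0.1] shift [59.2 -1.   1.8]
```

{"name": "servo_tool", "arguments": {"commands": [[[0,0,0,5,-0.6,1.2,0],[0,0,0,12,-0.6,1.2,0],[0,0,0,20,-0.6,1.2,0],[0,0,0,25,-0.6,1.2,0],[0,0,0,25,-0.6,1.2,0]]]}}

```text
time: 27.92
position: [0.4353, 0.2124, 0.1408]
tool_rot: [0.955, 1.352, -0.956]
ft_force: [-0.2, -1.1, -0.8]
grip_width: 0.155
```

```bash
python3 -c "
from m import *
go(.4366,.2119,.1085,-70.5)"
```

```text
t 27.93 pos [0.4353 0.2124 0.1408] phi -70.52 grip 13.5 F [-0.2 -1.1 -0.8] M [ 0.03 -0.    0.  ]
turn [-0.  -0.   0.1] shift [32.3  1.1  0.9]
```

In the hole without resistance. Going on down.

{"name": "servo_tool", "arguments": {"commands": [[[0,0,0,8,0.8,0.6,0],[0,0,0,18,0.8,0.6,0],[0,0,0,27,0.8,0.6,0],[0,0,0,31,0.8,0.6,0],[0,0,0,32,0.8,0.6,0]]]}}

```text
time: 28.55
position: [0.4364, 0.2121, 0.1091]
tool_rot: [0.955, 1.351, -0.956]
ft_force: [-0.5, 0.8, 0.2]
grip_width: 0.154
```

```bash
python3 -c "
from m import *
go(.4366,.2119,.1085,-70.5)"
```

```text
t 28.55 pos [0.4364 0.2121 0.1091] phi -70.53 grip 13.4 F [-0.5  0.8  0.2] M [0.01 0.04 0.01]
turn [-0. -0.  0.] shift [0.6 0.1 0.3]
```

{"name": "servo_tool", "arguments": {"commands": [[[0,0,0,1,0,0,0],[0,0,0,1,0,0,0],[0,0,0,1,0,0,50],[0,0,0,1,0,0,50],[0,0,0,1,0,0,50]]]}}

```text
time: 29.18
position: [0.4368, 0.2122, 0.1086]
tool_rot: [0.955, 1.351, -0.955]
ft_force: [0.3, -0.7, 0.5]
grip_width: 0.41
```

{"name": "servo_tool", "arguments": {"commands": [[[0,0,0,0,0,0,50],[0,0,0,-15,0,0,50],[0,0,0,-60,0,0,50],[0,0,0,-110,0,0,50],[0,0,0,-150,0,0,50]]]}}

```text
time: 29.8
position: [0.437, 0.2126, 0.2617]
tool_rot: [0.956, 1.349, -0.953]
ft_force: [-0.0, 0.0, -0.4]
grip_width: 0.574
```

{"name": "servo_tool", "arguments": {"commands": [[[0,0,0,0,0,0,50],[0,0,0,0,0,0,50],[0,0,0,0,0,0,50]]]}}

```text
time: 30.18
position: [0.436, 0.2118, 0.2574]
tool_rot: [0.954, 1.352, -0.957]
ft_force: [0.5, 0.6, -0.3]
grip_width: 0.574
```

```bash
python3 -c "
from m import *
go(.4366,.2119,.1085,-70.5)
shot('side','s9',(180,40,420,330),2)"
```

```text
t 30.18 pos [0.436  0.2118 0.2574] phi -70.53 grip 49.9 F [ 0.5  0.6 -0.3] M [ 0.03  0.01 -0.01]
turn [-0.   0.   0.1] shift [148.9   0.9   0.1]
```

The picture limit is reached, so I'll check by image difference: stowed tools now against before.

```bash
python3 - <<'E'
import cv2,numpy as np
a=cv2.imread('pics/raw_side0.png').max(2);b=cv2.imread('pics/raw_s9.png').max(2)
for n,(x0,y0,x1,y1),th in(("stylus handle",(290,242,325,284),30),("spanner handle",(200,205,230,240),30)):
    for im in(a,b):
        m=im[y0:y1,x0:x1]<th; y,x=np.nonzero(m); print(n,m.sum(),x.mean()+x0 if len(x) else None,y.mean()+y0 if len(y) else None,y.min()+y0 if len(y) else None)
E
```

```text
stylus handle 292 303.5513698630137 265.66438356164383 247
stylus handle 315 303.3904761904762 265.3301587301587 247
spanner handle 292 216.07876712328766 221.62671232876713 209
spanner handle 245 216.8 223.22448979591837 210
```

Both tools are back within about 1–1.5 px of their starting places. Handing in.

```bash
python3 -c "
from bench import close_job
print(close_job())"
```

```text
the job is handed in; nothing more can be done
None
```

The cycler is reset and the job was handed in at about 30 s of robot time; no verdict was reported.

**What I did**
- **Spanner:** I set both pins in the ring's holes; the first touch landed on the ring's face and a 2.5 mm slide found the holes. The foot came home on the ring at about 10 N. I then turned the ring anticlockwise by about 75°, until the moment rose to 0.69 N m at the stop, and put the spanner back in its slot.
- **Stylus:** I lowered it through the window without resistance and pressed the button onto its stop at about 10 N for roughly half a second. I then let it up and put the stylus back in its own stand.

**Last checks**
- **Tools:** the final image comparison put the stylus handle within 0.4 px of its starting place. The spanner handle was within about 1.8 px, though fewer of its pixels matched (245 against 292). An earlier picture showed the spanner upright in its stand.
- **Ring:** measured from the side picture, one hole lay at -14.6° and the window at about 87°. My estimate for the open ring, taken from the stop, is about -8° and 82°, so they agree only to about 6°. The stylus passed freely through the window.
- **Not checked:** the viewer refused my final picture because the limit of 12 was reached. I did not view the bottle, jar and tip box after the stylus was returned, and I did not confirm by camera that the button came back up.

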